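# Take the clay totem apart onto its carrying boards

### The arm

A 6-joint arm with a two-finger parallel gripper is mounted at the origin on the work surface. World frame = base frame: x ahead of the robot, y to its left, z up, the work surface at z = 0. Lengths are in m, angles in rad, forces in N, time in s.
With the tool pointing down it reaches from about 0.375 to 0.925 m from the base axis. Payload 5.7 kg.
Tool frame: the origin (TCP) lies at the very end of the fingers, on their centre line; the grasp point (between the pads) lies manip.hold_point_z behind it (manip.hold_point_z is the distance from the TCP to the grasp point, in m); z points along the fingers, y is the line along which they close (so a half turn about z gives the same grasp; the last joint's range is limited). The gripper opens to 85 mm and grips with 20 to 120 N. Pads are 22 mm wide; open, the fingers measure 114 mm over their backs; the gripper's body (76 mm by 85 mm) begins 54 mm behind the grasp point. The pads swing forward as they close: fully open they stand 13 mm farther back than shut.
Start: joints at [1.094, 0.359, 1.51, -0, 1.272, -0.115], TCP at [0.212, 0.561, 0.231] pointing down, gripper open.
Joint ranges: [-2.97, 2.97], [-1.01, 2.36], [0.21, 2.38], [-0.96, 4.11], [0.2, 2.71], [-2.98, 2.98]. Speed limits (rad/s): [2.39, 2.39, 3.14, 3.14, 3.14, 3.14].

### API

Orientations are given as a unit quaternion [x, y, z, w].
In Python, from plant import manip, optics, ticket gives the robot as it stands.
- The arm moves only by the shell command python3 -m jog 'ROWS'. ROWS is text: rows parted by semicolons, each of 7 numbers parted by spaces: the shift along the tool's x, y, z in mm, then the turn, a rotation vector about the tool's x, y, z in rad, then the closure, from 0 (fully open) to 1 (shut). A call has 1 to 5 rows; each row is the pose to reach, as a shift and turn from the pose commanded when the call began, along the tool's axes at that moment; what a row does not reach only later rows make up. A row lasts 1/12 s, in which the tool goes at most 41.7 mm and 7.16 degrees, less where a joint would pass 70% of its speed; a pose out of reach is approached as far as the arm can. A call with a gripper value outside its range is refused whole. The fingers move at their own pace and stop on an object; the grip force is fixed at half the most. Time passes only in rows, so rows that repeat a pose let the fingers close. It gives the time, the measured TCP pose, the force, the opening and the grip force at its end, in the units of the state.
- manip.sense(): the state, without advancing time (a new reading comes with each control period).
- optics.grab_frame(name): name is "scene" or "top" or "wrist"; returns (picture, depth): 420x560x3 uint8, red, green, blue; 420x560 float32, m along the optical axis (not along the pixel's ray), 0 where there is no reading.
- optics.camera_params(name): a dict with "intrinsics" (3x3 intrinsics, pixels), "R" (3x3) and "t" (3): a world point X has camera coordinates R X + t. Camera axes: x right, y down, z forward; pixel columns grow to the right and rows downward; lengths in m; the calibration is good to about 2 mm. A picture is of the moment at which its call begins: read the wrist's pose just before it. camera_params takes no time and is no camera call; for the wrist camera it gives the pose at the moment of the call.
- ticket.hand_in(): hands the job in; it is judged then, once.
The state is a dict: "t": time; "q": joint angles; "qvel": joint speeds; "effort": joint torques, N m; "position": TCP position; "tool_rot": TCP orientation; "wrist_force": force on the tool from outside, world axes, zero at the start; "torque": the same for the moment, N m; "finger_gap": finger opening in m; "finger_force": force on a finger pad.
Only numpy, scipy, OpenCV 4.12 (cv2) and the standard library are available. Lean on these libraries where they do the work, as an engineer would, in place of code of your own. Each camera call takes 0.05 s, during which the arm holds its last target. There are 200 camera calls.

### The job

The fired clay totem is standing in a stack on the turntable. Take it apart and set each of its four pieces upright on the carrying board whose rim has the shape of that piece's foot (square, round, hexagonal, oblong), lying flat on the board inside the rim. Clay is brittle: set the pieces down gently without dropping them, let none of them topple, and leave the small unfired bowl alone.

Things in the scene. Friction and masses are not known exactly. Their poses are not given: they have to be found in the camera images.
- plinth: Lowest piece of the stack, on the turntable: square block, 62 x 62 mm, 40 mm high, about 0.3 kg, x and y square to its sides, any yaw. Loose, plain buff fired clay. Origin: centre of its underside; z up.
- drum: Second piece from below, on the plinth: plain round drum, 56 mm diameter, 38 mm high, about 0.2 kg. Loose, plain buff fired clay. Origin: centre of its underside; z up.
- collar: Third piece, on the drum: hexagonal block, 44 mm across flats (two flats face along +x and -x of its frame), 51 mm across corners, 38 mm high, about 0.13 kg. Loose, plain buff fired clay. Origin: centre of its underside; z up.
- bird: Top piece, on the collar: perched bird, 59 mm high, 0.06 kg. Foot: oblong slab 40 (x) x 24 (y) x 10 mm. Body: upright cylinder 22 mm in diameter, from 10 to 43 mm above the underside, centred over the origin (pinch it there, across y). Head 21 mm, on top, beak to +x; stub tail at -x. Loose, plain buff fired clay. Origin: centre of its underside; z up.
- board_square: Fixed 104 x 104 mm plywood board, 5 mm thick, with a dark wooden rim (7 mm wide, 5 mm high, its top 10 mm above the table) enclosing a square, 78 x 78 mm inside. Origin: centre of the board's underside, under the middle of the rim; z up, x and y along its sides. The floor inside the rim is 5 mm above the origin. Yaw up to 0.4 rad either way.
- board_round: Fixed 104 x 104 mm plywood board, 5 mm thick, with a dark wooden rim (7 mm wide, 5 mm high, its top 10 mm above the table) enclosing a circle, 72 mm diameter inside. Origin: centre of the board's underside, under the middle of the rim; z up, x and y along its sides. The floor inside the rim is 5 mm above the origin. Yaw up to 0.4 rad either way.
- board_hex: Fixed 104 x 104 mm plywood board, 5 mm thick, with a dark wooden rim (7 mm wide, 5 mm high, its top 10 mm above the table) enclosing a regular hexagon, 60 mm across flats inside (two flats face +x and -x). Origin: centre of the board's underside, under the middle of the rim; z up, x and y along its sides. The floor inside the rim is 5 mm above the origin. Yaw up to 0.4 rad either way.
- board_oblong: Fixed 104 x 104 mm plywood board, 5 mm thick, with a dark wooden rim (7 mm wide, 5 mm high, its top 10 mm above the table) enclosing a rectangle, 56 mm (x) x 40 mm (y) inside. Origin: centre of the board's underside, under the middle of the rim; z up, x and y along its sides. The floor inside the rim is 5 mm above the origin. Yaw up to 0.4 rad either way.
- wheel: Sculptor's metal turntable, locked and fixed. Disc of 170 mm diameter, top 45 mm above the table. Origin: on its axis at table height. On it stand plinth, drum, collar and bird, stacked in that order from below (the bird's underside 161 mm, its head's top 220 mm above the table); each may be a few mm off-centre on the one beneath.
- raw_bowl: Small round unfired bowl of darker grey-brown clay, 64 mm across the rim, 32 mm high, loose on the table, to be left alone. Origin: centre of its underside.
There are look-alikes about, which are no part of the job. Leave any red or yellow look-alike of the bird alone.

How it is judged:
At the end, for the whole second after the job is handed in: Each piece stands upright (within 0.08 rad) and at rest inside the rim of the board of its shape: its underside on the board's floor (2 to 7.5 mm above the table) and its origin within 13 mm of the board's centre, horizontally (horizontal distance between plinth and board_square below 0.013 m and z of plinth in the frame of board_square between 0.002 and 0.0075 m and angle between each of plinth, drum, collar, bird's own z axis and vertical below 0.08 rad and linear speed of each of plinth, drum, collar, bird below 0.02 m/s and angular speed of each of plinth, drum, collar, bird below 0.15 rad/s and horizontal distance between drum and board_round below 0.013 m and z of drum in the frame of board_round between 0.002 and 0.0075 m and horizontal distance between collar and board_hex below 0.013 m and z of collar in the frame of board_hex between 0.002 and 0.0075 m and horizontal distance between bird and board_oblong below 0.013 m and z of bird in the frame of board_oblong between 0.002 and 0.0075 m); the robot touches nothing.
It fails at once if the unfired bowl was moved (by more than 15 mm) (distance of raw_bowl from where it was at the start of the episode above 0.015 m).
It fails at once if a clay piece toppled (tilted by more than 0.7 rad) (angle between any of plinth, drum, collar, bird's own z axis and vertical above 0.7 rad).
It fails at once if a clay piece was dropped: let go more than 15 mm above the floor of its board ((z of plinth in the frame of board_square above 0.02 m and horizontal distance between plinth and board_square below 0.08 m and contact force between plinth and the fingers below 0.05 N) or (z of drum in the frame of board_round above 0.02 m and horizontal distance between drum and board_round below 0.08 m and contact force between drum and the fingers below 0.05 N) or (z of collar in the frame of board_hex above 0.02 m and horizontal distance between collar and board_hex below 0.08 m and contact force between collar and the fingers below 0.05 N) or (z of bird in the frame of board_oblong above 0.02 m and horizontal distance between bird and board_oblong below 0.08 m and contact force between bird and the fingers below 0.05 N)).
It also fails if it takes over 90 s, if anything falls off the work surface, if the arm or the gripper's body presses on something with over 40 N, if the wrist force passes 120 N, or if a joint passes its speed limit or range.

## Working session

There is one attempt and no reset: what is moved stays moved. The work goes in short steps, Python scripts to look and compute and a shell command to move; the robot and the scene stay as the last step left them, time stands still between calls to the robot, and variables do not carry over. Pictures are saved under pics/ and viewed, at most 14 in all, crops included, and the job is handed in when it is done.

```bash
ls; mkdir -p pics; python3 - <<'E'
from plant import manip, optics
import cv2,numpy as np
print(manip.hold_point_z, manip.sense())
for n in ("scene","top"):
    p,d=optics.grab_frame(n); cv2.imwrite(f"pics/{n}0.png",p[:,:,::-1]); np.savez(f"{n}0.npz",p=p,d=d,**optics.camera_params(n))
    print(n,optics.camera_params(n), (d>0).mean())
E
```

```text
pics
0.0187 {'t': 0.0, 'q': array([ 1.09389544e+00,  3.59531615e-01,  1.51143825e+00, -5.51155578e-06,
        1.27253346e+00, -1.15122193e-01]), 'qvel': array([-1.99481896e-05, -4.55927573e-04, -1.97070579e-05,  5.98194315e-05,
        1.63765581e-03,  2.95908327e-04]), 'effort': array([-1.61798333e-03, -5.27579606e+01, -2.78631574e+01, -3.66502127e-04,
        1.29170009e-02,  2.49761871e-05]), 'position': array([0.21206288, 0.56053067, 0.23043555]), 'tool_rot': array([ 1.79903600e-01,  9.83683782e-01, -9.14553907e-04, -2.76159809e-04]), 'wrist_force': array([0.64489538, 0.15213824, 0.7243515 ]), 'torque': array([-0.00607173,  0.01704588,  0.04247664]), 'finger_force': 0.0, 'finger_gap': 0.08538802394804536}
scene {'intrinsics': array([[501.30575628,   0.        , 283.48810463],
       [  0.        , 501.30575628, 211.35269728],
       [  0.        ,   0.        ,   1.        ]]), 'R': array([[ 0.59621364,  0.80281368, -0.00441387],
       [ 0.42277286, -0.31863875, -0.84837047],
       [-0.68248985,  0.50394398, -0.52938461]]), 't': array([-0.32313963, -0.10686962,  1.44491821])} 0.9894430272108844
top {'intrinsics': array([[424.1352234 ,   0.        , 283.8762325 ],
       [  0.        , 424.1352234 , 215.68837272],
       [  0.        ,   0.        ,   1.        ]]), 'R': array([[ 0.0236729 , -0.99968136, -0.00876199],
       [-0.99150272, -0.02235602, -0.12815055],
       [ 0.12791383,  0.01172124, -0.99171602]]), 't': array([0.01576466, 0.51586752, 0.92607585])} 0.9959353741496598
```

View pics/scene0.png

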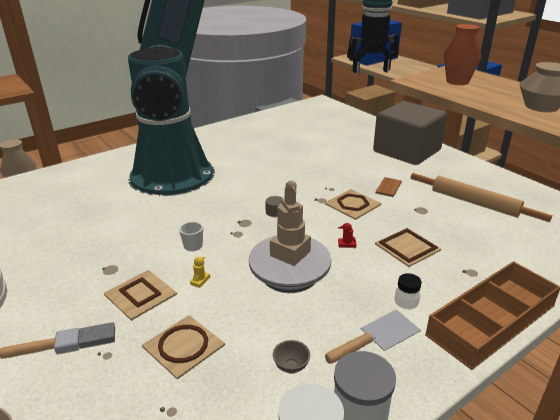

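View pics/top0.png

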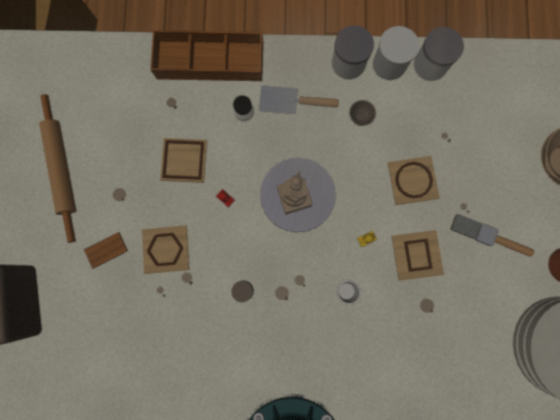

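Scene view: the target bird tops the stack at scene (290,195) / top (297,178). The things that could be taken for it are the red bird at scene (347,235) / top (226,198) and the yellow bird at scene (200,270) / top (367,239). I choose the buff one on the stack.

Boards in the top view: square (184,160), hex (165,249), round (413,180), oblong (417,255). The bowl is at (362,112).

```bash
cat > h.py <<'E'
import numpy as np,cv2
from plant import manip,optics
def cloud(d,c):
    K=c["intrinsics"]; v,u=np.mgrid[:d.shape[0],:d.shape[1]]
    P=np.stack([(u-K[0,2])/K[0,0]*d,(v-K[1,2])/K[1,1]*d,d],-1)
    return (P-c["t"])@c["R"]
def ray(px,z,c):
    px=np.atleast_2d(px).astype(float); K=c["intrinsics"]
    r=np.c_[(px[:,0]-K[0,2])/K[0,0],(px[:,1]-K[1,2])/K[1,1],np.ones(len(px))]@c["R"]
    o=-c["R"].T@c["t"]; return o+r*((z-o[2])/r[:,2])[:,None]
E
python3 - <<'E'
from h import *
D={n:np.load(n+"0.npz") for n in("top","scene")}
c=D["top"];p=c["p"];X=cloud(c["d"],c)
print("cam",-c["R"].T@c["t"])
hsv=cv2.cvtColor(p,cv2.COLOR_RGB2HSV)
for n,(u,v) in dict(square=(184,160),hex=(165,249),round=(413,180),oblong=(417,255)).items():
    w=28; r=hsv[v-w:v+w,u-w:u+w]; wood=(r[...,1]>60).astype(np.uint8)
    rim=((r[...,2]<95)&(r[...,1]>70)).astype(np.uint8)
    for nm,m,z in(("board",wood,.005),("rim",rim,.010)):
        cs,_=cv2.findContours(m,cv2.RETR_EXTERNAL,cv2.CHAIN_APPROX_NONE); k=max(cs,key=cv2.contourArea).reshape(-1,2)+[u-w,v-w]
        W=ray(k,z,c); b=cv2.minAreaRect((W[:,:2]*1000).astype(np.float32)); print(n,nm,np.round(b[0],1),np.round(b[1],1),round(b[2],1), "z",np.median(X[k[:,1],k[:,0],2]).round(4))
# stack
for n in("top","scene"):
    X=cloud(D[n]["d"],D[n]).reshape(-1,3); 
    ctr=ray([(297,195)],.045,D["top"])[0]; print(n,"ctr",ctr)
    S=X[(np.hypot(*(X[:,:2]-ctr[:2]).T)<.07)&(X[:,2]>.05)]
    for a,b in((.078,.09),(.117,.128),(.155,.166),(.166,.173),(.175,.198),(.2,.225)):
        s=S[(S[:,2]>a)&(S[:,2]<b)]
        if len(s)>4: q=cv2.minAreaRect((s[:,:2]*1000).astype(np.float32)); print(a,len(s),np.round(q[0],1),np.round(q[1],1),round(q[2],1),"mean",(s.mean(0)*1000).round(1))
for n,(u,v,w) in dict(top=(297,190,40),scene=(290,225,50)).items():
    cv2.imwrite(f"pics/crop_{n}.png",cv2.resize(D[n]["p"][v-w:v+w,u-w:u+w,::-1],(560,560),interpolation=cv2.INTER_CUBIC))
E
cd pics; python3 -c "
import cv2,numpy as np
cv2.imwrite('c1.png',cv2.resize(np.hstack([cv2.imread('crop_top.png'),cv2.imread('crop_scene.png')]),(800,400)))"
```

```text
cam [0.39265295 0.01643762 0.98465109]
square board [647.8 270.2] [104.5 104.7] 88.5 z 0.0047
square rim [647.4 269.8] [94.5 94.5] 88.8 z 0.0081
hex board [435.1 301. ] [104.  104.6] 6.5 z 0.0042
hex rim [434.5 300.5] [75.5 80.7] 3.7 z 0.0088
round board [ 610.8 -273.3] [104.4 105.1] 9.9 z 0.0048
round rim [ 610.6 -272.9] [86.2 88.4] 89.4 z 0.0089
oblong board [ 435.8 -280.1] [104.  104.8] 8.7 z 0.0049
oblong rim [ 435.6 -279.8] [71.2 56.3] 8.8 z 0.009
top ctr [ 0.56138702 -0.00083603  0.045     ]
0.078 230 [555.3   6.5] [61.9 61.9] 18.1 mean [540.2   6.5  84.8]
0.117 110 [549.3   8.1] [54.4 41. ] 84.1 mean [544.3  13.3 122.7]
0.155 189 [552.5   6.4] [44.5 41.6] 1.3 mean [550.9   7.1 160.6]
0.166 68 [556.1   5.8] [23.9 39.2] 76.2 mean [548.5   5.3 170.6]
0.175 48 [545.5   6.6] [19.2 13.1] 84.5 mean [544.9   8.6 184. ]
0.2 141 [560.8   2. ] [21.2 32. ] 49.2 mean [558.1   5.  212.8]
scene ctr [ 0.56138702 -0.00083603  0.045     ]
0.078 298 [557.5   4.9] [63.7 64.1] 19.0 mean [570.7  -5.3  83.8]
0.117 183 [567.2   2.4] [54.4 35.1] 65.3 mean [571.5  -1.7 122.4]
0.155 165 [559.5   5.1] [48.8 42.6] 74.5 mean [563.5  -1.6 160.2]
0.166 98 [557.5   5.4] [25.8 43. ] 77.5 mean [5.650e+02 4.000e-01 1.696e+02]
0.175 114 [556.    0.7] [28.1 15.5] 18.6 mean [563.    0.8 186. ]
0.2 106 [ 5.645e+02 -3.000e-01] [23.3 19.3] 41.1 mean [564.7   1.  211. ]
```

View pics/c1.png

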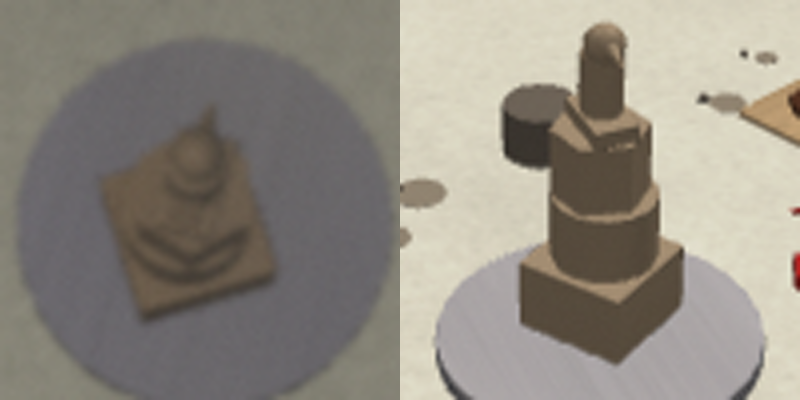

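The crop shows the buff bird on the stack, beak up and slightly right (+x, yaw about -14°). The slab measures 24x39 mm, the plinth 62x62 at 18°, and the heights match the given ones. Next, a helper that works out tool-frame deltas.

```bash
cat >> h.py <<'E'
def go(x,y,z,th):
    """x,y,z mm of TCP, th = world angle (deg) of tool y; prints tool-frame shift (mm) and turn vector"""
    from scipy.spatial.transform import Rotation as Ro
    s=manip.sense(); R=Ro.from_quat(s["tool_rot"]); t=np.radians(th)
    G=Ro.from_matrix(np.array([[-np.sin(t),np.cos(t),0],[np.cos(t),np.sin(t),0],[0,0,-1]]).T.T)
    return (R.inv().apply(np.array([x,y,z])-s["position"]*1000)).round(1),(R.inv()*G).as_rotvec().round(4)
E
cat > g.py <<'E'
import sys; from h import *
print(go(*map(float,sys.argv[1:])))
E
python3 g.py 556.5 5.6 262 76.2
```

```text
(array([-518.6, -397.2,  -30.9]), array([-0.0016, -0.0003, -0.1209]))
```

```bash
python3 -m jog '-26 -20 -10 0 0 0 0; -52 -40 -20 0 0 0 0; -78 -60 -30 0 0 0 0; -104 -80 -31 0 0 0 0; -130 -100 -31 0 0 0 0'
python3 -m jog '-26 -20 0 0 0 0 0; -52 -40 0 0 0 0 0; -78 -60 0 0 0 0 0; -104 -80 0 0 0 0 0; -130 -100 0 0 0 0 0'
python3 -m jog '-26 -20 0 0 0 0 0; -52 -40 0 0 0 0 0; -78 -60 0 0 0 0 0; -104 -80 0 0 0 0 0; -130 -100 0 0 0 0 0'
python3 g.py 556.5 5.6 262 76.2
```

```text
t: 0.52
position: [0.2992, 0.4205, 0.2628]
tool_rot: [0.18, 0.984, 0.0, 0.0]
wrist_force: [0.7, 0.0, -0.1]
finger_gap: 0.0858
finger_force: 0.0
t: 0.93
position: [0.385, 0.2805, 0.2621]
tool_rot: [0.18, 0.984, -0.0, -0.0]
wrist_force: [-0.4, 0.4, 0.0]
finger_gap: 0.085
finger_force: 0.0
t: 1.35
position: [0.4712, 0.1409, 0.2621]
tool_rot: [0.18, 0.984, -0.0, -0.0]
wrist_force: [0.7, 0.1, 0.5]
finger_gap: 0.0855
finger_force: 0.0
(array([-127.7,  -96.4,    0. ]), array([-0.0002, -0.0006, -0.121 ]))
```

```bash
python3 -m jog '-32 -24 0 0 0 -0.1 0; -64 -48 0 0 0 -0.121 0; -96 -72 0 0 0 -0.121 0; -127.7 -96.4 0 0 0 -0.121 0; -127.7 -96.4 0 0 0 -0.121 0'
python3 - <<'E'
from h import *
print(go(556.5,5.6,174,76.2), manip.sense()["position"])
c=optics.camera_params("wrist"); p,d=optics.grab_frame("wrist"); print(-c["R"].T@c["t"],c["intrinsics"])
cv2.imwrite("pics/w1.png",p[:,:,::-1])
X=cloud(d,c).reshape(-1,3)
S=X[(np.hypot(X[:,0]-.556,X[:,1]-.0056)<.045)&(d.ravel()>0)]
for a,b in((.078,.09),(.117,.128),(.155,.164),(.167,.1735),(.2,.225)):
    s=S[(S[:,2]>a)&(S[:,2]<b)]
    if len(s)>4: q=cv2.minAreaRect((s[:,:2]*1000).astype(np.float32)); print(a,len(s),np.round(q[0],1),np.round(q[1],1),round(q[2],1))
E
```

```text
t: 1.77
position: [0.5603, 0.001, 0.2621]
tool_rot: [0.122, 0.992, -0.002, 0.002]
wrist_force: [0.4, -0.2, 0.8]
finger_gap: 0.0859
finger_force: 0.0
(array([ 5.1,  3.7, 88. ]), array([-0.0027,  0.0037, -0.0044])) [0.56025291 0.00103998 0.26207263]
[0.48201639 0.02118353 0.40407875] [[375.0150978    0.         277.62630999]
 [  0.         375.0150978  205.76795407]
 [  0.           0.           1.        ]]
0.078 1261 [556.1   6. ] [61.9 62. ] 18.6
0.117 685 [545.9  14.3] [55.5 29.2] 57.3
0.155 1543 [553.    5.9] [44.1 45.3] 89.3
0.167 556 [554.5   5.9] [23.8 35.3] 75.5
0.2 1545 [562.2   6.2] [32.4 22. ] 12.9
```

View pics/w1.png

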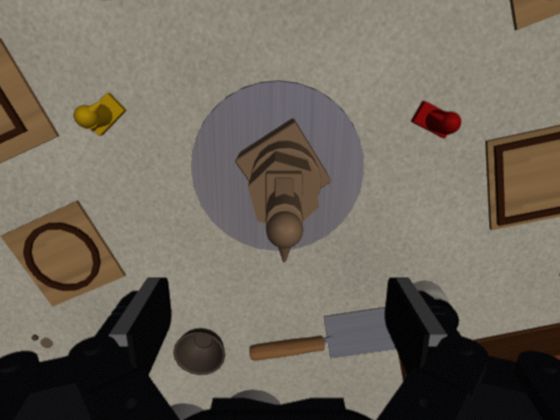

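The wrist view shows the bird at (285,225), aligned with the fingers (beak straight down the image). It agrees with the other views to within 2 mm. The arm had not settled, so I re-check before descending.

```bash
python3 -m jog '0 0 0 0 0 0 0; 0 0 0 0 0 0 0'; python3 g.py 556 5.8 174 76
```

```text
t: 1.98
position: [0.5552, 0.0079, 0.2618]
tool_rot: [0.12, 0.993, 0.0, -0.001]
wrist_force: [0.1, 0.0, -0.2]
finger_gap: 0.0853
finger_force: 0.0
(array([-1.4, -1.9, 87.8]), array([ 0.0001, -0.0018,  0.0038]))
```

```bash
python3 -m jog '-1 -1.5 25 0 0 0 0; -1 -1.5 50 0 0 0 0; -1 -1.5 75 0 0 0 0; -1 -1.5 87.8 0 0 0 0; -1 -1.5 87.8 0 0 0 0'
python3 -m jog '0 0 0 0 0 0 0.4; 0 0 0 0 0 0 0.6; 0 0 0 0 0 0 0.7; 0 0 0 0 0 0 0.8;0 0 0 0 0 0 0.9'
python3 -m jog '0 0 0 0 0 0 1; 0 0 0 0 0 0 1; 0 0 0 0 0 0 1; 0 0 0 0 0 0 1'; python3 g.py 435.7 -280 200 98.8
```

```text
t: 2.4
position: [0.5534, 0.0073, 0.1715]
tool_rot: [0.119, 0.993, 0.0, -0.003]
wrist_force: [-0.8, -0.2, -0.0]
finger_gap: 0.0851
finger_force: 0.0
t: 2.82
position: [0.5575, 0.0055, 0.1755]
tool_rot: [0.12, 0.993, -0.0, 0.001]
wrist_force: [0.6, -0.7, 0.5]
finger_gap: 0.0253
finger_force: 0.0
t: 3.15
position: [0.5576, 0.0053, 0.1756]
tool_rot: [0.12, 0.993, 0.0, 0.001]
wrist_force: [-0.8, -0.4, 6.3]
finger_gap: 0.0205
finger_force: 58.5
(array([  50.3, -306.2,  -24.5]), array([-1.000e-04,  2.000e-03, -3.946e-01]))
```

```bash
python3 -m jog '0 0 -5 0 0 0 1; 0 0 -15 0 0 0 1; 0 0 -30 0 0 0 1; 0 0 -45 0 0 0 1; 0 0 -60 0 0 0 1'
python3 -m jog '4 -25 0 0 0 -0.08 1; 8 -50 0 0 0 -0.16 1; 12 -75 0 0 0 -0.24 1; 18 -107 10 0 0 -0.32 1; 24 -140 20 0 0 -0.39 1'; python3 g.py 435.7 -280 100 98.8
```

```text
t: 3.57
position: [0.5567, 0.0054, 0.2357]
tool_rot: [0.12, 0.993, -0.0, -0.0]
wrist_force: [0.2, -0.0, -0.2]
finger_gap: 0.0205
finger_force: 58.6
t: 3.98
position: [0.5004, -0.1258, 0.2157]
tool_rot: [-0.077, 0.997, -0.001, 0.001]
wrist_force: [0.4, -0.4, -0.4]
finger_gap: 0.0199
finger_force: 58.6
(array([  87.9, -142.2,  115.7]), array([-0.0014,  0.0022,  0.0008]))
```

```bash
python3 -m jog '18 -29 10 0 0 0 1; 36 -58 30 0 0 0 1; 54 -87 50 0 0 0 1; 72 -116 75 0 0 0 1; 87.9 -142 95 0 0 0 1'
python3 -m jog '0 0 5 0 0 0 1; 0 0 10 0 0 0 1; 0 0 10 0 0 0 1'; python3 g.py 437 -279.8 20.5 98.8
```

```text
t: 4.4
position: [0.4335, -0.2801, 0.1192]
tool_rot: [-0.074, 0.997, -0.0, 0.0]
wrist_force: [1.0, 0.3, -1.5]
finger_gap: 0.0204
finger_force: 58.6
t: 4.65
position: [0.4341, -0.2778, 0.1091]
tool_rot: [-0.074, 0.997, 0.001, -0.0]
wrist_force: [-0.2, 0.2, -1.3]
finger_gap: 0.0202
finger_force: 58.7
(array([-2.7, -2.6, 88.6]), array([ 0.0014, -0.0008, -0.0054]))
```

```bash
python3 -m jog '-2.7 -2.6 20 0 0 0 1; -2.7 -2.6 40 0 0 0 1; -2.7 -2.6 60 0 0 0 1; -2.7 -2.6 75 0 0 0 1; -2.7 -2.6 80 0 0 0 1'
python3 -m jog '0 0 2 0 0 0 1; 0 0 4 0 0 0 1; 0 0 6 0 0 0 1; 0 0 6 0 0 0 1'
python3 g.py 437 -279.8 19.6 98.8
```

```text
t: 5.07
position: [0.4377, -0.2786, 0.0288]
tool_rot: [-0.076, 0.997, 0.001, -0.001]
wrist_force: [0.2, -0.1, -0.5]
finger_gap: 0.0204
finger_force: 58.7
t: 5.4
position: [0.438, -0.2807, 0.0243]
tool_rot: [-0.075, 0.997, -0.001, 0.0]
wrist_force: [-0.6, 0.1, 0.1]
finger_gap: 0.0202
finger_force: 58.7
(array([0.9, 1. , 4.7]), array([-0.0012,  0.0009, -0.004 ]))
```

```bash
python3 -m jog '0 0 1 0 0 0 1; 0 0 2 0 0 0 1; 0 0 3 0 0 0 1; 0 0 3 0 0 0 1'
python3 -m jog '0 0 1 0 0 0 1; 0 0 1.5 0 0 0 1;  0 0 1.5 0 0 0 1'
python3 - <<'E'
from h import *
s=manip.sense();print(s["position"],s["wrist_force"])
c=optics.camera_params("scene");p,d=optics.grab_frame("scene");X=cloud(d,c)
cv2.imwrite("pics/b1.png",cv2.resize(p[220:340,80:240,::-1],(640,480)))
E
```

```text
t: 5.73
position: [0.4373, -0.2805, 0.0205]
tool_rot: [-0.074, 0.997, -0.0, -0.0]
wrist_force: [0.4, 0.9, -0.9]
finger_gap: 0.0201
finger_force: 58.7
t: 5.98
position: [0.4374, -0.2806, 0.0196]
tool_rot: [-0.075, 0.997, -0.0, 0.0]
wrist_force: [-0.3, 1.4, 7.3]
finger_gap: 0.0207
finger_force: 59.7
[ 0.43742667 -0.28061674  0.01963686] [-0.27153567  1.38151986  7.25576893]
```

View pics/b1.png

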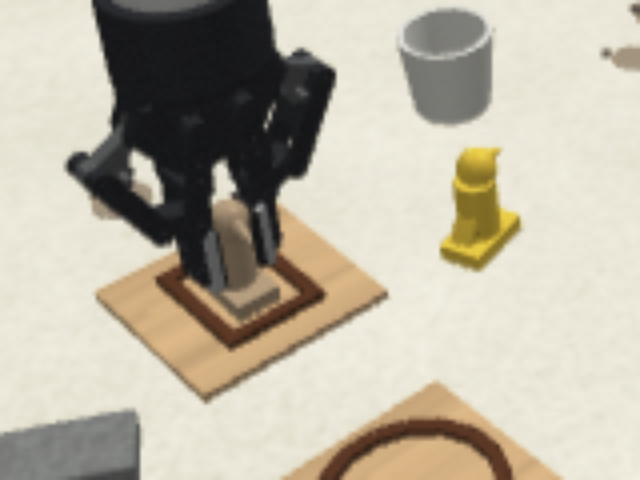

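The crop shows the bird standing inside the oblong rim at (245,280) with 7 N of contact, so I release.

```bash
python3 -m jog '0 0 0 0 0 0 0.7; 0 0 0 0 0 0 0.5; 0 0 0 0 0 0 0.3; 0 0 0 0 0 0 0.2; 0 0 0 0 0 0 0'
python3 -m jog '0 0 -10 0 0 0 0; 0 0 -35 0 0 0 0; 0 0 -70 0 0 0 0; 0 0 -110 0 0 0 0; 0 0 -150 0 0 0 0'
python3 -m jog '0 0 -25 0 0 0 0; 0 0 -40 0 0 0 0'
python3 - <<'E'
from h import *
c=optics.camera_params("top");p,d=optics.grab_frame("top");np.savez("top1.npz",p=p,d=d,**c);X=cloud(d,c).reshape(-1,3)
c2=optics.camera_params("scene");p2,d2=optics.grab_frame("scene");X2=cloud(d2,c2).reshape(-1,3)
cv2.imwrite("pics/m1.png",np.hstack([cv2.resize(p[150:290,230:450,::-1],(400,254)),cv2.resize(p2[170:310,90:340,::-1],(400,254))]))
for nm,Y in(("top",X),("scene",X2)):
  S=Y[np.hypot(Y[:,0]-.556,Y[:,1]-.006)<.045]
  for a,b in((.155,.166),(.117,.128),(.08,.09)):
    s=S[(S[:,2]>a)&(S[:,2]<b)]; 
    if len(s)<5: continue
    q=cv2.minAreaRect((s[:,:2]*1000).astype(np.float32)); e=cv2.minEnclosingCircle((s[:,:2]*1000).astype(np.float32)); print(nm,a,len(s),np.round(q[0],1),np.round(q[1],1),round(q[2],1),"circ",np.round(e[0],1),round(e[1],1),"hull",(cv2.minAreaRect((s[:,:2]*1000).astype(np.float32))[2]))
    if a==.155:
        h=cv2.convexHull((s[:,:2]*1000).astype(np.float32)).reshape(-1,2)
        ang=np.arange(0,60,1.); w=[sum(np.ptp(h@[np.cos(np.radians(t+k)),np.sin(np.radians(t+k))]) for k in(0,60,120))/3 for t in ang]; t=ang[np.argmin(w)]; print("hexflat dir",t,min(w))
        n=np.array([[np.cos(np.radians(t+k)),np.sin(np.radians(t+k))] for k in(0,60,120)]); m=[(h@v).max()/2+(h@v).min()/2 for v in n]; print("ctr",np.linalg.lstsq(n,m,rcond=None)[0],[np.ptp(h@v) for v in n])
print(go(556,6,200,90))
E
```

```text
t: 6.45
position: [0.4373, -0.2804, 0.0189]
tool_rot: [-0.075, 0.997, 0.0, -0.0]
wrist_force: [0.0, -0.1, -0.3]
finger_gap: 0.0727
finger_force: 0.0
t: 6.87
position: [0.4367, -0.2798, 0.1709]
tool_rot: [-0.075, 0.997, 0.0, -0.001]
wrist_force: [0.6, -0.7, 0.4]
finger_gap: 0.0853
finger_force: 0.0
t: 7.03
position: [0.4387, -0.2815, 0.2137]
tool_rot: [-0.075, 0.997, -0.002, 0.002]
wrist_force: [0.7, -0.4, -0.1]
finger_gap: 0.0857
finger_force: 0.0
top 0.155 427 [554.6   6.5] [48.5 41.6] 1.3 circ [554.9   7. ] 24.6 hull 1.3340569734573364
hexflat dir 30.0 43.54039946274844
ctr [555.26481286   6.42549892] [np.float64(44.2840883794359), np.float64(42.00373077392578), np.float64(44.33337923488364)]
top 0.117 107 [549.    8.3] [54.2 40.5] 83.3 circ [556.    7.7] 27.5 hull 83.26192474365234
top 0.08 225 [555.5   6.8] [61.9 61.8] 18.9 circ [555.3   6.4] 41.9 hull 18.900985717773438
scene 0.155 289 [556.4   5.1] [44.5 50.5] 28.3 circ [556.8   5.4] 25.3 hull 28.268342971801758
hexflat dir 28.0 45.82269817647128
ctr [556.40682651   5.52893148] [np.float64(44.516024079360704), np.float64(45.432491889445735), np.float64(47.519578560607385)]
scene 0.117 183 [567.9   1.1] [54.1 32.4] 61.8 circ [560.   5.] 27.4 hull 61.84519958496094
scene 0.08 260 [557.1   5.7] [61.7 63.8] 18.6 circ [557.2   6.2] 41.9 hull 18.57547950744629
(array([-158.3,  267.3,   12.2]), array([-0.0051,  0.0051,  0.1493]))
```

View pics/m1.png

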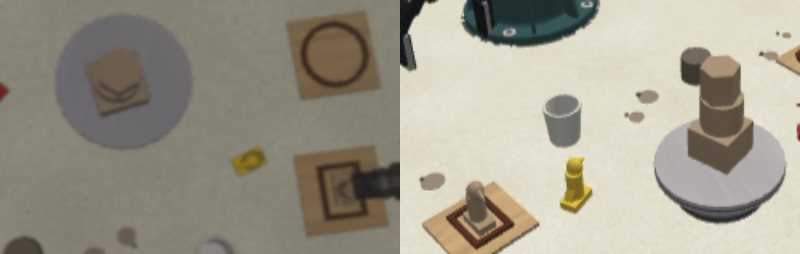

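The picture shows the bird upright inside the oblong rim, and the remaining stack undisturbed. The collar is at (556,6) with its flats at about 29°, 89° and 149°, so I grip at 89°.

```bash
python3 -m jog '-18 30 2 0 0 0 0; -36 60 4 0 0 0 0; -54 90 6 0 0 0 0; -72 120 8 0 0 0 0; -90 150 10 0 0 0 0'
python3 -m jog '-17 29 0 0 0 0.05 0; -34 58 0 0 0 0.1 0; -51 87 0 0 0 0.16 0; -68 117 0 0 0 0.16 0; -68 117 0 0 0 0.16 0'
python3 -m jog '0 0 0 0 0 0 0; 0 0 0 0 0 0 0; 0 0 0 0 0 0 0'
python3 g.py 556 6 131 89
```

```text
t: 7.55
position: [0.5034, -0.1169, 0.1977]
tool_rot: [-0.074, 0.997, 0.0, -0.001]
wrist_force: [1.0, -1.1, -0.4]
finger_gap: 0.0855
finger_force: 0.0
t: 7.97
position: [0.5548, 0.0123, 0.1978]
tool_rot: [0.004, 1.0, 0.001, -0.0]
wrist_force: [-0.3, -0.2, -0.5]
finger_gap: 0.0854
finger_force: 0.0
t: 8.22
position: [0.553, 0.0062, 0.1983]
tool_rot: [0.006, 1.0, -0.0, -0.001]
wrist_force: [0.1, -0.2, -0.6]
finger_gap: 0.0852
finger_force: 0.0
(array([-3.1, -0.2, 67.3]), array([-0.0004, -0.0018,  0.006 ]))
```

```bash
python3 -m jog '-2.5 0 20 0 0 0 0; -2.5 0 40 0 0 0 0; -2.5 0 55 0 0 0 0; -2.5 0 67 0 0 0 0; -2.5 0 67 0 0 0 0'
python3 -m jog '0 0 0 0 0 0 0.1; 0 0 0 0 0 0 0.2; 0 0 0 0 0 0 0.3; 0 0 0 0 0 0 0.4;0 0 0 0 0 0 0.5'
python3 -m jog '0 0 0 0 0 0 0.6; 0 0 0 0 0 0 1; 0 0 0 0 0 0 1; 0 0 0 0 0 0 1; 0 0 0 0 0 0 1'; python3 g.py 434.8 300.8 100 65
```

```text
t: 8.63
position: [0.5539, 0.0058, 0.1295]
tool_rot: [0.006, 1.0, 0.0, -0.003]
wrist_force: [-0.1, 0.5, -1.0]
finger_gap: 0.0857
finger_force: 0.0
t: 9.05
position: [0.5571, 0.0069, 0.133]
tool_rot: [0.005, 1.0, -0.0, 0.001]
wrist_force: [1.0, 0.2, -0.1]
finger_gap: 0.0437
finger_force: 34.7
t: 9.47
position: [0.5573, 0.0069, 0.1331]
tool_rot: [0.005, 1.0, -0.0, 0.001]
wrist_force: [-0.7, -0.9, 4.8]
finger_gap: 0.0433
finger_force: 61.5
(array([125.7, 292.6,  32.7]), array([-1.000e-04,  2.100e-03,  4.257e-01]))
```

```bash
python3 -m jog '0 0 -3 0 0 0 1; 0 0 -12 0 0 0 1; 0 0 -25 0 0 0 1; 0 0 -40 0 0 0 1; 0 0 -50 0 0 0 1'
python3 -m jog '12 26 0 0 0 0.08 1; 24 55 0 0 0 0.16 1; 36 85 0 0 0 0.24 1; 50 116 0 0 0 0.32 1; 63 146 0 0 0 0.4 1'
python3 g.py 434.8 300.8 100 65
```

```text
t: 9.88
position: [0.5568, 0.0071, 0.1836]
tool_rot: [0.005, 1.0, -0.0, 0.0]
wrist_force: [-0.4, 0.2, -0.8]
finger_gap: 0.0429
finger_force: 61.0
t: 10.3
position: [0.4942, 0.1549, 0.1825]
tool_rot: [0.206, 0.979, 0.0, 0.0]
wrist_force: [-0.1, 0.1, -1.9]
finger_gap: 0.0431
finger_force: 61.2
(array([113.2, 109.5,  82.5]), array([0.0002, 0.0001, 0.021 ]))
```

```bash
python3 -m jog '22 22 5 0 0 0.01 1; 45 44 20 0 0 0.02 1; 70 68 40 0 0 0.02 1; 95 91 60 0 0 0.02 1; 113 109.5 80 0 0 0.02 1'
python3 -m jog '0 0 0 0 0 0 1; 0 0 0 0 0 0 1; 0 0 0 0 0 0 1; 0 0 0 0 0 0 1'; python3 g.py 434.8 300.8 15.1 65
```

```text
t: 10.72
position: [0.4339, 0.3014, 0.1019]
tool_rot: [0.213, 0.977, 0.0, 0.0]
wrist_force: [0.0, -0.3, -1.0]
finger_gap: 0.0432
finger_force: 61.2
t: 11.05
position: [0.4363, 0.2988, 0.1029]
tool_rot: [0.214, 0.977, 0.0, 0.001]
wrist_force: [1.0, -0.0, -1.0]
finger_gap: 0.0431
finger_force: 61.4
(array([ 2.3,  1.1, 87.8]), array([0.001 , 0.0012, 0.0048]))
```

```bash
python3 -m jog '2 1 20 0 0 0 1; 2 1 40 0 0 0 1; 2 1 60 0 0 0 1; 2 1 72 0 0 0 1; 2 1 78 0 0 0 1'
python3 -m jog '0 0 2 0 0 0 1; 0 0 4 0 0 0 1; 0 0 5 0 0 0 1; 0 0 5 0 0 0 1; 0 0 5 0 0 0 1'
python3 g.py 434.8 300.8 15.1 65
```

```text
t: 11.47
position: [0.4342, 0.2997, 0.0234]
tool_rot: [0.215, 0.977, -0.0, -0.0]
wrist_force: [-0.4, 0.8, -1.1]
finger_gap: 0.0432
finger_force: 61.5
t: 11.88
position: [0.4343, 0.3012, 0.0197]
tool_rot: [0.214, 0.977, 0.0, 0.001]
wrist_force: [0.1, 0.5, -1.0]
finger_gap: 0.0432
finger_force: 61.5
(array([-0.6, -0.1,  4.6]), array([0.0009, 0.0008, 0.0054]))
```

```bash
python3 -m jog '0 0 1 0 0 0 1; 0 0 2 0 0 0 1; 0 0 3 0 0 0 1; 0 0 3.5 0 0 0 1; 0 0 3.5 0 0 0 1'
python3 -m jog '0 0 0.7 0 0 0 1; 0 0 1.4 0 0 0 1;  0 0 1.4 0 0 0 1'
```

```text
t: 12.3
position: [0.4336, 0.3009, 0.0153]
tool_rot: [0.214, 0.977, -0.0, -0.0]
wrist_force: [0.2, 0.1, -1.4]
finger_gap: 0.0431
finger_force: 61.5
t: 12.55
position: [0.4337, 0.301, 0.0151]
tool_rot: [0.214, 0.977, -0.0, 0.0]
wrist_force: [-2.9, -1.0, 12.6]
finger_gap: 0.0427
finger_force: 63.1
```

```bash
python3 -m jog '0 0 0 0 0 0 0.4; 0 0 0 0 0 0 0.2; 0 0 0 0 0 0 0; 0 0 0 0 0 0 0; 0 0 0 0 0 0 0'
python3 -m jog '0 0 -10 0 0 0 0; 0 0 -35 0 0 0 0; 0 0 -70 0 0 0 0; 0 0 -105 0 0 0 0; 0 0 -145 0 0 0 0'
python3 -m jog '0 0 0 0 0 0 0;  0 0 0 0 0 0 0'
cat > look.py <<'E'
import sys; from h import *
# name, top heights: fit circle/rect to points at each level near xy
def look(tag,items):
    for n in("top","scene"):
        c=optics.camera_params(n);p,d=optics.grab_frame(n);X=cloud(d,c).reshape(-1,3); cv2.imwrite(f"pics/{tag}_{n}.png",p[:,:,::-1])
        for nm,x,y,r,a,b in items:
            s=X[(np.hypot(X[:,0]-x,X[:,1]-y)<r)&(X[:,2]>a)&(X[:,2]<b)]
            if len(s)<5: print(n,nm,"none"); continue
            f=(s[:,:2]*1000).astype(np.float32); q=cv2.minAreaRect(f); e=cv2.minEnclosingCircle(f)
            print(n,nm,len(s),np.round(q[0],1),np.round(q[1],1),round(q[2],1),"circ",np.round(e[0],1),round(e[1],1),"z",np.median(s[:,2]).round(4))
E
python3 - <<'E'
from look import *
look("l2",[("drumtop",.556,.006,.045,.118,.128),("plinthtop",.556,.006,.05,.08,.09),("collar",.435,.301,.04,.038,.048),("bird foot",.436,-.28,.035,.012,.017)])
a=cv2.imread("pics/l2_top.png");b=cv2.imread("pics/l2_scene.png")
cv2.imwrite("pics/l2.png",np.hstack([cv2.resize(a[120:290,130:330],(400,340)),cv2.resize(b[160:330,230:430],(400,340))]))
print(go(556,6,170,90))
E
```

```text
t: 12.97
position: [0.4338, 0.3009, 0.0139]
tool_rot: [0.214, 0.977, -0.0, -0.0]
wrist_force: [1.2, -0.2, 0.4]
finger_gap: 0.0855
finger_force: 0.0
t: 13.38
position: [0.4327, 0.3004, 0.1603]
tool_rot: [0.214, 0.977, -0.001, -0.001]
wrist_force: [0.2, 0.7, -0.0]
finger_gap: 0.0852
finger_force: 0.0
t: 13.55
position: [0.4357, 0.302, 0.1623]
tool_rot: [0.214, 0.977, 0.002, 0.003]
wrist_force: [0.1, 0.1, -0.8]
finger_gap: 0.0853
finger_force: 0.0
top drumtop 556 [556.3   7.8] [54.  53.9] 65.1 circ [556.2   7.5] 27.8 z 0.1229
top plinthtop 238 [555.8   6.8] [62.3 61.8] 18.5 circ [554.8   6.7] 42.0 z 0.0849
top collar 173 [440.  298.6] [45.5 29.9] 82.0 circ [435.1 300.2] 23.8 z 0.0429
top bird foot 102 [ 435.1 -278.9] [65.2 53.6] 8.2 circ [ 435.5 -278.4] 33.3 z 0.0139
scene drumtop 364 [557.9   6.6] [53.3 54.7] 72.5 circ [557.6   6.6] 28.4 z 0.1222
scene plinthtop 258 [557.5   6.5] [63.7 65.7] 18.3 circ [558.5   5.3] 42.1 z 0.0844
scene collar 161 [433.2 300.1] [49.6 47.4] 35.2 circ [431.9 299.8] 26.4 z 0.0419
scene bird foot 91 [ 441.7 -283.9] [42.6 32. ] 50.8 circ [ 437.8 -281. ] 22.2 z 0.0142
(array([-234.6, -216.5,  -10.9]), array([-3.000e-04, -3.000e-04, -4.308e-01]))
```

View pics/l2.png

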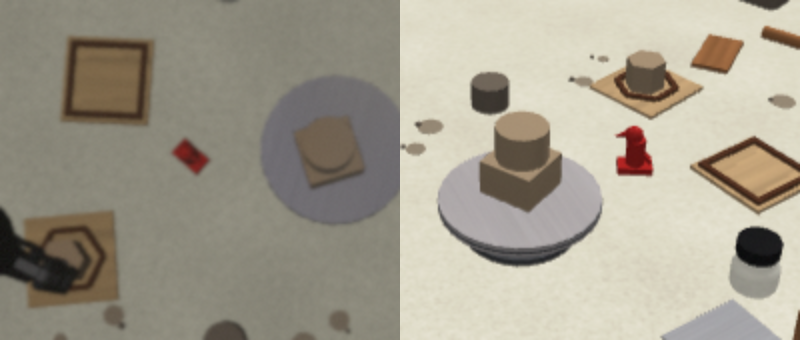

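The collar stands inside the hexagon (top at 43 mm), and the drum on the plinth is at (556.8, 7.2). I fetch the drum with the tool angle unchanged.

```bash
python3 g.py 556.8 7.2 165 65.3; python3 -m jog '-22 -21 0 0 0 0 0; -46 -42 0 0 0 0 0; -70 -64 0 0 0 0 0; -94 -86 0 0 0 0 0; -118 -108 0 0 0 0 0'
python3 -m jog '-24 -22 0 0 0 0 0; -48 -44 0 0 0 0 0; -72 -66 0 0 0 0 0; -96 -88 0 0 0 0 0; -116 -107 0 0 0 0 0'
python3 -m jog '0 0 0 0 0 0 0; 0 0 0 0 0 0 0; 0 0 0 0 0 0 0; 0 0 0 0 0 0 0'
python3 g.py 556.8 7.2 93 65.3
```

```text
(array([-234.8, -215.1,   -5.9]), array([-0.0004, -0.0002,  0.0003]))
t: 14.07
position: [0.4946, 0.152, 0.1572]
tool_rot: [0.214, 0.977, -0.001, -0.002]
wrist_force: [0.4, 0.1, -0.6]
finger_gap: 0.0858
finger_force: 0.0
t: 14.48
position: [0.5558, 0.0059, 0.1571]
tool_rot: [0.214, 0.977, -0.0, -0.002]
wrist_force: [0.1, 0.1, 0.3]
finger_gap: 0.0857
finger_force: 0.0
t: 14.82
position: [0.5552, 0.009, 0.1581]
tool_rot: [0.213, 0.977, -0.0, -0.001]
wrist_force: [-0.7, -0.3, -0.4]
finger_gap: 0.0854
finger_force: 0.0
(array([-2.4, -0.9, 65.1]), array([-0.0006, -0.0028,  0.0011]))
```

```bash
python3 -m jog '-2 -1 20 0 0 0 0; -2 -1 40 0 0 0 0; -2 -1 55 0 0 0 0; -2 -1 65 0 0 0 0; -2 -1 65 0 0 0 0'
python3 -m jog '0 0 0 0 0 0 0; 0 0 0 0 0 0 0.1; 0 0 0 0 0 0 0.2; 0 0 0 0 0 0 0.3;0 0 0 0 0 0 0.35'
python3 -m jog '0 0 0 0 0 0 0.5; 0 0 0 0 0 0 1; 0 0 0 0 0 0 1; 0 0 0 0 0 0 1'
python3 g.py 610.7 -273 100 65.3
```

```text
t: 15.23
position: [0.5557, 0.0074, 0.092]
tool_rot: [0.213, 0.977, -0.0, -0.002]
wrist_force: [-1.1, 0.0, -0.2]
finger_gap: 0.0853
finger_force: 0.0
t: 15.65
position: [0.5587, 0.0061, 0.0951]
tool_rot: [0.214, 0.977, 0.0, 0.001]
wrist_force: [-1.4, 0.5, 4.9]
finger_gap: 0.0557
finger_force: 10.2
t: 15.98
position: [0.5587, 0.0061, 0.0955]
tool_rot: [0.214, 0.977, 0.0, 0.001]
wrist_force: [-1.7, 0.1, 8.1]
finger_gap: 0.0544
finger_force: 62.0
(array([-163.8, -231.9,   -4.3]), array([0.0006, 0.0018, 0.0003]))
```

```bash
python3 -m jog '0 0 -3 0 0 0 1; 0 0 -12 0 0 0 1; 0 0 -25 0 0 0 1; 0 0 -40 0 0 0 1; 0 0 -50 0 0 0 1'
python3 -m jog '-14 -20 0 0 0 0 1; -30 -42 0 0 0 0 1; -48 -68 0 0 0 0 1; -66 -94 0 0 0 0 1; -84 -119 0 0 0 0 1'
python3 -m jog '-18 -25 0 0 0 0 1; -36 -50 5 0 0 0 1; -54 -76 15 0 0 0 1; -68 -98 25 0 0 0 1; -80 -114 35 0 0 0 1'
python3 -m jog '0 0 8 0 0 0 1; 0 0 15 0 0 0 1; 0 0 15 0 0 0 1; 0 0 15 0 0 0 1'
python3 g.py 612 -274 15.5 65.3
```

```text
t: 16.4
position: [0.5584, 0.006, 0.1457]
tool_rot: [0.214, 0.977, -0.0, 0.001]
wrist_force: [0.7, -0.8, -1.8]
finger_gap: 0.0546
finger_force: 63.4
t: 16.82
position: [0.5847, -0.1384, 0.1447]
tool_rot: [0.214, 0.977, -0.0, 0.0]
wrist_force: [1.4, 0.5, -1.4]
finger_gap: 0.0541
finger_force: 63.5
t: 17.23
position: [0.6099, -0.2769, 0.1092]
tool_rot: [0.214, 0.977, -0.001, 0.0]
wrist_force: [0.3, 0.5, -1.4]
finger_gap: 0.0543
finger_force: 63.5
t: 17.57
position: [0.609, -0.2726, 0.0938]
tool_rot: [0.213, 0.977, 0.0, -0.001]
wrist_force: [1.0, 0.9, -2.1]
finger_gap: 0.0542
finger_force: 63.5
(array([-3.5, -0. , 78.3]), array([ 0.0004, -0.002 ,  0.0011]))
```

```bash
python3 -m jog '-2.5 0 20 0 0 0 1; -2.5 0 40 0 0 0 1; -2.5 0 55 0 0 0 1; -2.5 0 64 0 0 0 1; -2.5 0 68 0 0 0 1'
python3 -m jog '0 0 2 0 0 0 1; 0 0 4 0 0 0 1; 0 0 4 0 0 0 1; 0 0 4 0 0 0 1; 0 0 4 0 0 0 1'
python3 g.py 612 -274 15.5 65.3
```

```text
t: 17.98
position: [0.6114, -0.2737, 0.0253]
tool_rot: [0.213, 0.977, 0.0, -0.001]
wrist_force: [-0.4, -0.4, -0.8]
finger_gap: 0.0541
finger_force: 63.5
t: 18.4
position: [0.6125, -0.2754, 0.0229]
tool_rot: [0.214, 0.977, -0.0, 0.001]
wrist_force: [-0.0, -0.1, -1.4]
finger_gap: 0.0539
finger_force: 63.5
(array([1. , 1.1, 7.4]), array([-0.0002,  0.0013,  0.0003]))
```

```bash
python3 -m jog '1 1 2 0 0 0 1; 1 1 4 0 0 0 1; 1 1 6 0 0 0 1; 1 1 6 0 0 0 1; 1 1 6 0 0 0 1'
python3 -m jog '0 0 0.7 0 0 0 1; 0 0 1.4 0 0 0 1;  0 0 1.4 0 0 0 1'
python3 -m jog '0 0 0.5 0 0 0 1;  0 0 0.5 0 0 0 1'
```

```text
t: 18.82
position: [0.6114, -0.2737, 0.0159]
tool_rot: [0.214, 0.977, -0.0, -0.0]
wrist_force: [-0.6, -0.6, -1.7]
finger_gap: 0.0543
finger_force: 63.6
t: 19.07
position: [0.6115, -0.2738, 0.0156]
tool_rot: [0.214, 0.977, -0.0, -0.0]
wrist_force: [-1.6, 1.0, 5.8]
finger_gap: 0.0543
finger_force: 64.3
t: 19.23
position: [0.6115, -0.2738, 0.0156]
tool_rot: [0.214, 0.977, -0.0, 0.0]
wrist_force: [-3.4, 1.3, 9.0]
finger_gap: 0.0543
finger_force: 64.6
```

```bash
python3 -m jog '0 0 0 0 0 0 0.25; 0 0 0 0 0 0 0.1; 0 0 0 0 0 0 0; 0 0 0 0 0 0 0; 0 0 0 0 0 0 0'
python3 -m jog '0 0 -10 0 0 0 0; 0 0 -30 0 0 0 0; 0 0 -60 0 0 0 0; 0 0 -90 0 0 0 0; 0 0 -120 0 0 0 0'
python3 g.py 556.5 6.5 125 108.5
python3 - <<'E'
from look import *
look("l3",[("plinthtop",.556,.006,.05,.08,.09),("drum",.6107,-.273,.04,.038,.048)])
E
```

```text
t: 19.65
position: [0.6115, -0.2738, 0.0141]
tool_rot: [0.214, 0.977, -0.0, -0.0]
wrist_force: [-0.2, 0.2, -0.0]
finger_gap: 0.0854
finger_force: 0.0
t: 20.07
position: [0.6113, -0.2736, 0.1359]
tool_rot: [0.214, 0.977, 0.0, -0.0]
wrist_force: [0.8, 0.4, -0.0]
finger_gap: 0.0855
finger_force: 0.0
(array([166.7, 231.6,  11. ]), array([ 1.000e-04, -4.000e-04, -7.537e-01]))
top plinthtop none
top drum 467 [ 608.3 -271.9] [53.3 53.3] 1.6 circ [ 608.8 -272.5] 28.1 z 0.043
scene plinthtop 576 [555.9   6.5] [64.1 67.5] 18.7 circ [556.6   7.1] 45.7 z 0.0842
scene drum 630 [ 610.  -273.1] [54.5 55.5] 27.8 circ [ 610.9 -271.6] 29.1 z 0.0424
```

```bash
python3 -m jog '17 23 0 0 0 -0.11 0; 34 46 0 0 0 -0.22 0; 52 70 0 0 0 -0.33 0; 70 94 0 0 0 -0.44 0; 88 120 0 0 0 -0.55 0'
python3 -m jog '0 0 0 0 0 0 0; 0 0 0 0 0 0 0'
python3 g.py 556.3 6.5 125 108.6
```

```text
t: 20.58
position: [0.5808, -0.127, 0.1341]
tool_rot: [-0.062, 0.998, -0.0, -0.0]
wrist_force: [-0.6, 1.3, -0.1]
finger_gap: 0.0855
finger_force: 0.0
t: 20.75
position: [0.5809, -0.1263, 0.1342]
tool_rot: [-0.061, 0.998, 0.0, -0.0]
wrist_force: [0.3, -0.3, -0.1]
finger_gap: 0.0852
finger_force: 0.0
(array([  8.4, 134.8,   9.2]), array([ 0.0004, -0.0009, -0.2035]))
```

```bash
python3 -m jog '2 33 0 0 0 -0.1 0; 4 66 4 0 0 -0.2 0; 6 100 9 0 0 -0.2035 0; 8.4 134.8 9 0 0 -0.2035 0; 8.4 134.8 9 0 0 -0.2035 0'
python3 -m jog '0 0 0 0 0 0 0; 0 0 0 0 0 0 0; 0 0 0 0 0 0 0; 0 0 0 0 0 0 0;0 0 0 0 0 0 0'
python3 g.py 556.3 6.5 53 108.6
python3 - <<'E'
from look import *
look("l4",[("plinthtop",.556,.006,.05,.08,.09)])
E
```

```text
t: 21.17
position: [0.5554, 0.0089, 0.1247]
tool_rot: [-0.161, 0.987, 0.001, -0.001]
wrist_force: [-1.3, -0.9, -0.4]
finger_gap: 0.0852
finger_force: 0.0
t: 21.58
position: [0.5577, 0.0036, 0.1253]
tool_rot: [-0.16, 0.987, -0.0, 0.0]
wrist_force: [0.5, -0.2, 1.0]
finger_gap: 0.0854
finger_force: 0.0
(array([ 0.5,  3.2, 72.3]), array([-0.0004,  0.0002, -0.0038]))
top plinthtop 376 [542.9   2.4] [35.4 62. ] 18.0 circ [542.8   2.8] 34.3 z 0.0851
scene plinthtop 580 [556.8   6.2] [63.4 65.1] 18.9 circ [555.2   5.6] 43.7 z 0.0842
```

```bash
python3 -m jog '0 2 15 0 0 0 0; 0 2 20 0 0 0 0; 0 2 20 0 0 0 0; 0 2 20 0 0 0 0;0 2 20 0 0 0 0'; python3 g.py 556.3 6.5 53 108.6; python3 -m jog '0 0 0 0 0 0 0;0 0 0 0 0 0 0;0 0 0 0 0 0 0;0 0 0 0 0 0 0'; python3 g.py 556.3 6.5 53 108.6
```

```text
t: 22.1
position: [0.5569, 0.0066, 0.1055]
tool_rot: [-0.161, 0.987, -0.0, 0.0]
wrist_force: [-0.1, -0.6, 0.1]
finger_gap: 0.0853
finger_force: 0.0
(array([ 0.6,  0.1, 52.5]), array([-0.0002,  0.0001, -0.002 ]))
t: 22.43
position: [0.5568, 0.0068, 0.1055]
tool_rot: [-0.161, 0.987, -0.0, 0.0]
wrist_force: [-0.5, 0.0, -0.3]
finger_gap: 0.0856
finger_force: 0.0
(array([ 0.6, -0.1, 52.5]), array([-0.0003,  0.0003, -0.0018]))
```

```bash
python3 -m jog '0.5 0 15 0 0 0 0; 0.5 0 30 0 0 0 0; 0.5 0 45 0 0 0 0; 0.5 0 52.5 0 0 0 0; 0.5 0 52.5 0 0 0 0'
python3 -m jog '0 0 0 0 0 0 0; 0 0 0 0 0 0 0; 0 0 0 0 0 0 0.1; 0 0 0 0 0 0 0.2;0 0 0 0 0 0 0.25'
python3 -m jog '0 0 0 0 0 0 0.3; 0 0 0 0 0 0 0.6; 0 0 0 0 0 0 1; 0 0 0 0 0 0 1; 0 0 0 0 0 0 1'
python3 g.py 647.6 270 100 88.7
```

```text
t: 22.85
position: [0.5548, 0.0067, 0.0512]
tool_rot: [-0.161, 0.987, 0.0, -0.002]
wrist_force: [-0.4, 0.1, -0.1]
finger_gap: 0.0854
finger_force: 0.0
t: 23.27
position: [0.5566, 0.0066, 0.0533]
tool_rot: [-0.161, 0.987, -0.0, 0.001]
wrist_force: [0.4, -0.2, -0.1]
finger_gap: 0.0641
finger_force: 0.0
t: 23.68
position: [0.5566, 0.0066, 0.0536]
tool_rot: [-0.161, 0.987, -0.0, 0.001]
wrist_force: [-1.6, 0.0, 5.8]
finger_gap: 0.0608
finger_force: 65.1
(array([-169.8,  220.9,  -46.3]), array([-3.000e-04,  1.100e-03,  3.454e-01]))
```

```bash
python3 -m jog '0 0 -3 0 0 0 1; 0 0 -12 0 0 0 1; 0 0 -27 0 0 0 1; 0 0 -45 0 0 0 1; 0 0 -60 0 0 0 1'
python3 -m jog '-14 18 0 0 0 0.06 1; -30 40 0 0 0 0.13 1; -48 64 0 0 0 0.2 1; -66 88 0 0 0 0.27 1; -84 112 0 0 0 0.34 1'
python3 g.py 647.6 270 100 88.7
```

```text
t: 24.1
position: [0.5558, 0.0066, 0.1138]
tool_rot: [-0.161, 0.987, 0.0, -0.0]
wrist_force: [-0.0, 1.3, -2.4]
finger_gap: 0.0611
finger_force: 65.9
t: 24.52
position: [0.6002, 0.1406, 0.1131]
tool_rot: [0.011, 1.0, -0.0, -0.0]
wrist_force: [0.3, 0.4, -2.8]
finger_gap: 0.0608
finger_force: 65.9
(array([-44.6, 130.4,  13.1]), array([-0.0002, -0.0004,  0.0015]))
```

```bash
python3 -m jog '-9 26 0 0 0 0 1; -18 54 0 0 0 0 1; -28 84 0 0 0 0 1; -37 112 0 0 0 0 1; -44.6 130.4 10 0 0 0 1'
python3 -m jog '0 0 5 0 0 0 1; 0 0 10 0 0 0 1; 0 0 10 0 0 0 1; 0 0 10 0 0 0 1;0 0 10 0 0 0 1'
python3 -m jog '0 0 0 0 0 0 1; 0 0 0 0 0 0 1; 0 0 0 0 0 0 1'
python3 g.py 647.6 270 13.6 88.7
```

```text
t: 24.93
position: [0.6488, 0.2725, 0.1049]
tool_rot: [0.008, 1.0, 0.001, 0.002]
wrist_force: [0.8, 0.8, -3.7]
finger_gap: 0.0611
finger_force: 66.2
t: 25.35
position: [0.6469, 0.2679, 0.0929]
tool_rot: [0.009, 1.0, -0.0, -0.0]
wrist_force: [0.1, -0.3, -3.5]
finger_gap: 0.0614
finger_force: 66.4
t: 25.6
position: [0.6474, 0.2686, 0.0932]
tool_rot: [0.009, 1.0, 0.0, 0.0]
wrist_force: [-0.0, -0.4, -3.3]
finger_gap: 0.0613
finger_force: 66.4
(array([-0.1,  1.4, 79.6]), array([0.0001, 0.0006, 0.0048]))
```

```bash
python3 -m jog '0 1 20 0 0 0 1; 0 1 40 0 0 0 1; 0 1 55 0 0 0 1; 0 1 65 0 0 0 1; 0 1 70 0 0 0 1'
python3 -m jog '0 0 2 0 0 0 1; 0 0 4 0 0 0 1; 0 0 4 0 0 0 1; 0 0 4 0 0 0 1; 0 0 4 0 0 0 1'
python3 g.py 647.6 270 13.6 88.7
```

```text
t: 26.02
position: [0.6462, 0.2696, 0.0211]
tool_rot: [0.009, 1.0, -0.0, -0.001]
wrist_force: [0.1, 0.3, -3.4]
finger_gap: 0.0613
finger_force: 66.5
t: 26.43
position: [0.6478, 0.2703, 0.0196]
tool_rot: [0.009, 1.0, 0.0, 0.001]
wrist_force: [0.3, 0.0, -3.0]
finger_gap: 0.061
finger_force: 66.5
(array([ 0.2, -0.3,  6. ]), array([0.0004, 0.0014, 0.0054]))
```

```bash
python3 -m jog '0 0 1.5 0 0 0 1; 0 0 3 0 0 0 1; 0 0 4.5 0 0 0 1; 0 0 5 0 0 0 1; 0 0 5 0 0 0 1'
python3 -m jog '0 0 0.7 0 0 0 1; 0 0 1.4 0 0 0 1;  0 0 1.4 0 0 0 1'
```

```text
t: 26.85
position: [0.6471, 0.2701, 0.0137]
tool_rot: [0.009, 1.0, -0.0, -0.0]
wrist_force: [-1.1, -0.6, -2.2]
finger_gap: 0.0612
finger_force: 66.7
t: 27.1
position: [0.6471, 0.2701, 0.0137]
tool_rot: [0.009, 1.0, -0.0, 0.0]
wrist_force: [-3.6, -1.9, 7.2]
finger_gap: 0.0609
finger_force: 67.8
```

Contact at the expected height, so I release, back off and inspect everything.

```bash
python3 -m jog '0 0 0 0 0 0 0.2; 0 0 0 0 0 0 0.1; 0 0 0 0 0 0 0; 0 0 0 0 0 0 0; 0 0 0 0 0 0 0'
python3 -m jog '0 0 -10 0 0 0 0; 0 0 -35 0 0 0 0; 0 0 -70 0 0 0 0; 0 0 -105 0 0 0 0; 0 0 -145 0 0 0 0'
python3 -m jog '20 -30 -20 0 0 0 0; 40 -60 -40 0 0 0 0; 60 -90 -60 0 0 0 0; 80 -120 -60 0 0 0 0; 100 -150 -60 0 0 0 0'
python3 -m jog '0 0 0 0 0 0 0; 0 0 0 0 0 0 0;0 0 0 0 0 0 0; 0 0 0 0 0 0 0'
python3 - <<'E'
from look import *
look("l5",[("plinth",.6475,.27,.05,.04,.05),("drum",.6107,-.273,.04,.038,.048),("collar",.435,.301,.04,.038,.048),("birdhead",.436,-.28,.035,.052,.07)])
a=cv2.imread("pics/l5_top.png");b=cv2.imread("pics/l5_scene.png")
cv2.imwrite("pics/l5.png",np.hstack([cv2.resize(a[70:310,110:460],(400,274)),cv2.resize(b[150:390,80:450],(400,274))]))
E
```

```text
t: 27.52
position: [0.6473, 0.2701, 0.0122]
tool_rot: [0.009, 1.0, -0.0, 0.0]
wrist_force: [-0.7, 0.9, -0.3]
finger_gap: 0.0855
finger_force: 0.0
t: 27.93
position: [0.6462, 0.2697, 0.1582]
tool_rot: [0.009, 1.0, -0.0, -0.001]
wrist_force: [0.6, 0.3, -0.6]
finger_gap: 0.0854
finger_force: 0.0
t: 28.35
position: [0.5447, 0.1209, 0.2198]
tool_rot: [0.008, 1.0, 0.0, 0.002]
wrist_force: [-0.2, -1.2, -0.7]
finger_gap: 0.0853
finger_force: 0.0
t: 28.68
position: [0.5457, 0.1226, 0.2177]
tool_rot: [0.008, 1.0, 0.0, 0.001]
wrist_force: [0.4, -0.2, -0.6]
finger_gap: 0.0853
finger_force: 0.0
top plinth 174 [630.8 283.5] [35.3 31.6] 86.6 circ [631.7 284.4] 22.2 z 0.0447
top drum 466 [ 608. -272.] [54.  54.6] 4.3 circ [ 609.2 -272.3] 28.3 z 0.0432
top collar 347 [432.3 301.5] [42.3 49.1] 1.2 circ [432.3 301.2] 25.3 z 0.0429
top birdhead 80 [ 444.9 -278.6] [17.6 28.5] 87.9 circ [ 444.9 -278.5] 14.6 z 0.0601
scene plinth 477 [647.5 268.7] [64.3 64.2] 89.7 circ [648.7 267.4] 42.9 z 0.0441
scene drum 624 [ 610.1 -272.8] [53.5 56.1] 61.0 circ [ 610.4 -272.5] 28.8 z 0.0424
scene collar 157 [432.9 301.4] [45.1 51.2] 64.3 circ [432.3 301.4] 27.2 z 0.042
scene birdhead 89 [ 444.7 -280. ] [25.2 18.7] 45.1 circ [ 446.1 -279.3] 14.2 z 0.0582
```

View pics/l5.png

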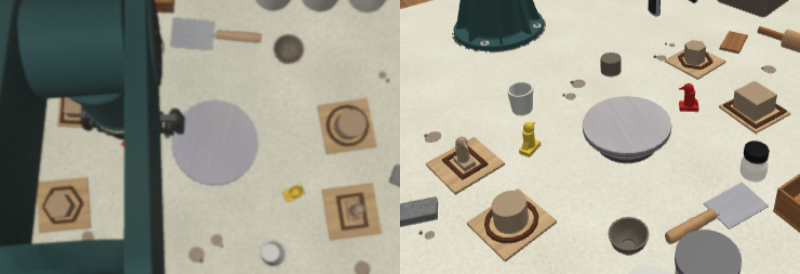

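All four pieces stand upright inside their own rims, within about 3 mm of centre and at the right heights. The bowl at (288,48) in the left half is untouched and the arm is clear.

```bash
python3 -c "
from plant import ticket; print(ticket.hand_in())"
```

```text
the job is handed in; nothing more can be done
None
```

The job is handed in at about 29 s: the last pictures showed all four pieces upright inside their matching rims, the bowl where it was and the arm clear, but the hand-in gave no verdict.

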